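# Three clicks on the coin board, then slide the washers into the cup

## Task

The coin board's slide is locked by a gate inside its selector. Turn the selector's round black knob clockwise by three clicks of its index plate, no more and no fewer (the knob first turns idle by an unknown amount, so count the clicks you feel), then push the slide fully home so that it drops all three washers into the cup. Do not force the slide against a closed gate, leave the washers to the slide rather than touching them, let go, and leave everything else where it stands.

Things in the scene. Friction and masses are not known exactly. Their poses are not given: they have to be found in the camera images.
- board: wooden coin board fixed to the shelf; origin at shelf level under it. Deck: x -105..105, y -110..130 mm from the origin, top 60 mm above the shelf. y axis: the slide's travel towards the cup. Two 14 mm high rails (x -69.5 and -20.5 mm) make a 42 mm wide channel along y; the selector drum stands at x 45, y 60 mm
- dial: selector: fixed grey drum 96 mm across, 36 mm high, with a 60 mm wide steel collar to 40 mm; origin at the centre of its underside, on the deck. Hidden inside, an index plate starts at a detent on its stop; seven more detents follow, 13.85 degrees (0.242 rad) apart. A gate on the plate lets the slide through only at the third click
- knob_grip (a point): point on the knob's axis to grip at, 65 mm above the deck, fixed to the drum (does not turn). The knob is round, black, knurled, without pointer, 52 mm across, from 41 to 75 mm above the deck. Clockwise (from above) it idles 0.05 to 0.80 rad, unknown, at about 0.01 N m, before its dog picks up the plate; anticlockwise it idles most of a turn
- knob_top (a point): centre of the knob's top face, 75 mm above the deck. What a click feels like: torque climbs to 0.2 to 0.45 N m as the dog bears on the plate (hold the knob firmly, about 25 N or more, or it slips), sinks while the plate climbs half a pitch, falls to almost nothing as the plate snaps on into the next detent; the knob then idles half a pitch before the next bump
- slide: steel slide: bar 36 mm wide, 145 mm long, up to 14.5 mm above the deck, front face 125 mm ahead (+y) of its origin, which is the foot of its post on the deck. Moves only along board y: origin at board x -45, y -60 mm at the start, y +10 mm fully home (70 mm travel, hard stop). Drags with about 2 N, stays where left. A shut gate stops it after 4 to 7 mm
- post_top (a point): top of the slide's upright round post to grip or push, 18 mm across, 64 mm above the deck. A crossbar at its foot (17 to 3 mm behind the post's axis, up to 26 mm above the deck) runs to board +x, 100 mm from the post, and carries the thin tongue that enters the drum through a dark slot
- cup_in (a point): centre of the inner floor of the steel cup fixed at the channel's end: rim 84 mm across, 47 mm above the shelf, 13 mm below the deck's top
- washer0: nickel washer, 38 mm across, 4 mm thick, 17 mm hole, 30 g, lowest of the stack of three in the channel just ahead of the slide; origin at the centre of its underside
- washer1: nickel washer, 38 mm across, 4 mm thick, 17 mm hole, 30 g, middle of the stack of three in the channel just ahead of the slide; origin at the centre of its underside
- washer2: nickel washer, 38 mm across, 4 mm thick, 17 mm hole, 30 g, top of the stack of three in the channel just ahead of the slide; origin at the centre of its underside
- thumb_guard: white rubber thumb guard, 24 mm across and 26 mm high, standing on a corner of the board's deck; a bystander, origin at the centre of its underside
- saucer: pale green jadeite saucer, 136 mm across, 18 mm high; a bystander, origin at the centre of its underside
- crimper: copper coin wrapper crimper, base 90 by 50 mm, about 80 mm high; a bystander, origin at the centre of its underside
- coin_roll0: paper coin roll standing upright, 26 mm across, 70 mm high; a bystander, origin at the centre of its underside
- coin_roll1: second such coin roll; a bystander, origin at the centre of its underside
- stamp: wooden hand stamp, 50 by 30 mm, 70 mm high; a bystander, origin at the centre of its underside
- bell: steel desk bell, 76 mm across, 53 mm high; a bystander, origin at the centre of its underside
Not all that is in view belongs to the job. Leave any red look-alike of the washer2 alone.

How it is judged:
At the end, for the whole second after the job is handed in: The slide stands within 5 mm of fully home (its origin at board y above +5 mm), at rest, and all three washers lie still inside the cup, below its rim (origins within 40 mm of the cup's axis and less than 50 mm above the shelf) (y of slide in the frame of board above 0.005 m and linear speed of slide below 0.01 m/s and horizontal distance between each of washer0, washer1, washer2 and cup_in below 0.04 m and z of each of washer0, washer1, washer2 in the frame of board below 0.05 m and linear speed of each of washer0, washer1, washer2 below 0.02 m/s); the robot touches nothing.
It fails at once if the slide is forced against the closed gate (more than 18 N between slide and selector) (contact force between slide and dial above 18 N).
It fails at once if the gripper touches a washer (contact force between any of the arm, the fingers and washer0 above 0.5 N or contact force between any of the arm, the fingers and washer1 above 0.5 N or contact force between any of the arm, the fingers and washer2 above 0.5 N).
It fails at once if a bystander is shifted by more than 25 mm (distance of any of thumb_guard, saucer, crimper, coin_roll0, coin_roll1, stamp, bell from where it was at the start of the episode above 0.025 m).
It also fails if it takes over 64 s, if anything falls off the work surface, if the arm or the gripper's body presses on something with over 40 N, if the wrist force passes 120 N, or if a joint passes its speed limit or range.

## Robot

A 7-joint arm with a two-finger parallel gripper is mounted at the origin on the work surface. World frame = base frame: x ahead of the robot, y to its left, z up, the work surface at z = 0. Lengths are in m, angles in rad, forces in N, time in s.
With the tool pointing down it reaches from about 0.4 to 0.85 m from the base axis. Payload 4.5 kg.
Tool frame: the origin (TCP) lies midway between the tips of the shut fingers; the grasp point (between the pads) lies 19 mm behind it; z points along the fingers, y is the line along which they close (so a half turn about z gives the same grasp; the last joint's range is limited). The gripper opens to 88 mm and grips with 3 to 60 N. Pads are 18 mm wide; open, the fingers measure 123 mm over their backs; the gripper's body (75 mm by 187 mm) begins 45 mm behind the grasp point.
Start: joints at [-1.215, 0.689, -0.195, 1.565, 0.157, 0.902, -0.215], TCP at [0.198, 0.593, 0.239] pointing down, gripper open.
Joint ranges: [-3.01, 3.01], [-0.46, 2.08], [-1.47, 1.51], [0.13, 2.56], [-1, 4.14], [0.04, 2.09], [-2.66, 2.66]. Speed limits (rad/s): [2.57, 2.57, 3.14, 3.14, 3.14, 3.14, 3.14].

## Interface

Orientations are given as a rotation vector (axis times angle).
In Python, from rig import env, vision, ticket gives the robot as it stands.
- The arm moves only by the tool step_arm, never from a script. Its argument "moves" is one flat list of numbers, 5 for each row, row after row: the shift along the tool's x, y, z as a fraction of full scale, then the turn about the tool's z as a fraction of full scale, then the gripper command: -1 is fully open, 1 is shut, values between are in proportion. A call has 1 to 10 rows; each row is the pose to reach, as a shift and turn from the pose commanded when the call began, along the tool's axes at that moment; what a row does not reach only later rows make up. Full scale, the value 1, is 0.15 m for a shift and pi/4 rad for a turn. A row lasts 1/12 s, in which the tool goes at most 41.7 mm and 7.16 degrees, less where a joint would pass 70% of its speed; a pose out of reach is approached as far as the arm can. A call with a number of a shift or a turn outside -1 to 1 is refused whole. A call with a gripper value outside its range is refused whole. The fingers move at their own pace and stop on an object; the grip force is fixed at half the most. Time passes only in rows, so rows that repeat a pose let the fingers close. It gives the time, the measured TCP pose, the force, the opening and the grip force at its end, in the units of the state.
- env.get_obs(): the state, without advancing time (a new reading comes with each control period).
- vision.get_image(name): name is "side" or "top"; returns (picture, depth): 384x512x3 uint8, red, green, blue; 384x512 float32, m along the optical axis (not along the pixel's ray), 0 where there is no reading.
- vision.camera_model(name): a dict with "fx", "fy", "cx", "cy" (pixels), "origin" and "rotation" of the camera in the world. Camera axes: x right, y down, z forward; pixel columns grow to the right and rows downward; lengths in m; the calibration is good to about 2 mm. A picture is of the moment at which its call begins. camera_model takes no time and is no camera call.
- ticket.close_job(): hands the job in; it is judged then, once.
The state is a dict: "t": time; "qpos": joint angles; "qd": joint speeds; "tau": joint torques, N m; "tool_pos": TCP position; "tcp_rot": TCP orientation; "wrist_force": force on the tool from outside, world axes, zero at the start; "wrist_torque": the same for the moment, N m; "finger_gap": opening from 0.0 (shut) to 1.0 (fully open); "finger_force": force on a finger pad.
Only numpy, scipy, OpenCV 4.12 (cv2) and the standard library are available. Lean on these libraries where they do the work, as an engineer would, in place of code of your own. Each camera call takes 0.05 s, during which the arm holds its last target. There are 200 camera calls.

## Working session

There is one attempt and no reset: what is moved stays moved. The work goes in short steps, Python scripts to look and compute and a tool call to move; the robot and the scene stay as the last step left them, time stands still between calls to the robot, and variables do not carry over. Pictures are saved under pics/ and viewed, at most 10 in all, crops included, and the job is handed in when it is done.

Besides the shell and the picture viewer there is one more tool, called after ">>>" by a JSON object that holds its "fn" and its "kwargs", one argument or row to a line. step_arm: Moves the arm, as the interface text tells. Shift numbers are shares of 0.15 m and turn numbers shares of pi/4 rad, none past 1 either way. Its arguments: {"type":"object","properties":{"moves":{"type":"array","items":{"type":"number"}}},"required":["moves"]}

```bash
mkdir -p pics; python3 - <<'E'
from rig import env, vision
import cv2,numpy as np
o=env.get_obs(); print(o)
for n in("top","side"):
    im,d=vision.get_image(n); np.savez(f"pics/{n}0.npz",im=im,d=d)
    cv2.imwrite(f"pics/{n}0.png",cv2.resize(im[:,:,::-1],(800,600),interpolation=cv2.INTER_CUBIC)); print(n,vision.camera_model(n))
E
```

```text
{'t': 0.0, 'qpos': array([-1.21519221,  0.68999543, -0.1944924 ,  1.56636191,  0.15726709,
        0.90250511, -0.21509693]), 'qd': array([-0.00022479,  0.0010394 ,  0.00144563,  0.00126495, -0.00095252,
        0.00033862, -0.0011232 ]), 'tau': array([-6.22952375e-04, -5.27555609e+01, -1.26686241e+00, -1.53425574e+01,
       -5.25365816e-02,  6.44842381e-03,  1.84223713e-04]), 'tool_pos': array([0.19752062, 0.59228338, 0.23789758]), 'tcp_rot': array([-5.03200261e-01, -3.10085027e+00,  2.94440696e-03]), 'wrist_force': array([-0.21443224, -0.20787004,  0.32743652]), 'wrist_torque': array([-0.06967611, -0.02205006, -0.03416036]), 'finger_force': 0.0, 'finger_gap': 1.0005971810158123}
top {'fx': 424.2060119119461, 'fy': 424.2060119119461, 'cx': 248.97311344867393, 'cy': 196.25629655577728, 'origin': array([0.33307088, 0.02784186, 1.32462053]), 'rotation': array([-2.13256386,  2.12226666, -0.15835635])}
side {'fx': 391.32852110625504, 'fy': 391.32852110625504, 'cx': 256.65490551991434, 'cy': 193.53676113678452, 'origin': array([0.37681938, 0.65870337, 0.89186156]), 'rotation': array([-0.29362002,  2.86038093, -1.02498952])}
```

View pics/top0.png

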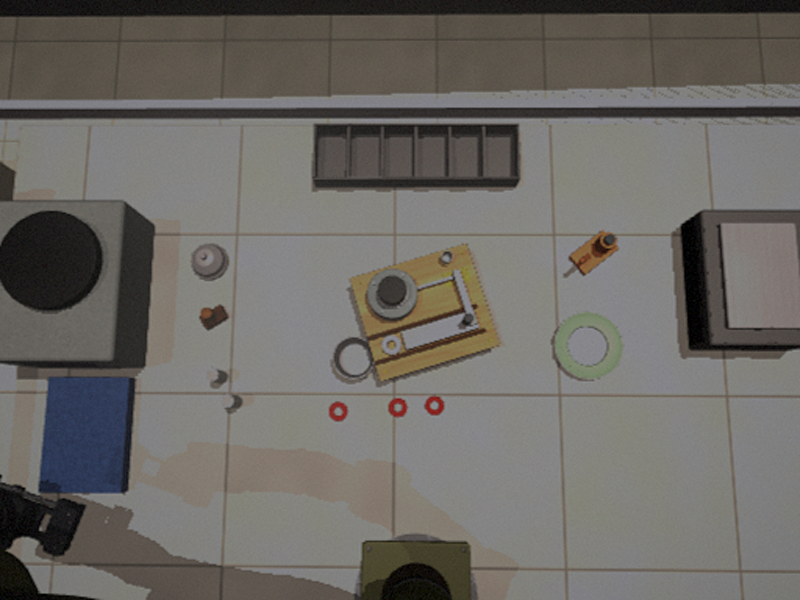

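View pics/side0.png

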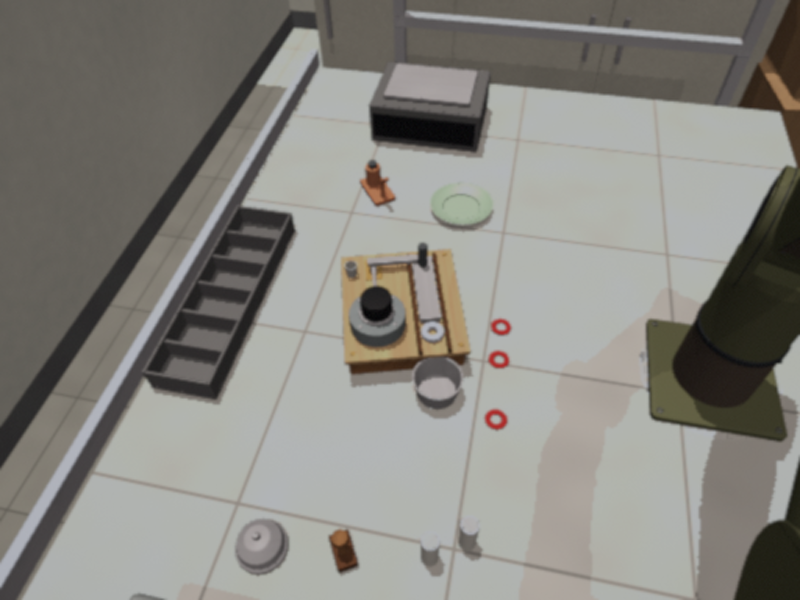

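The top view (800-px scale) shows the knob at (392,291), the post at (467,319), the washer stack at (391,345) and the cup at (354,358). Possible confusions are the red rings at (338,411), (398,407) and (434,405), the black cap of the left-hand box at (50,260), and the thumb guard at (446,258). I choose the black knob on the grey drum and the post on the steel slide, and check both in a close crop.

```bash
python3 - <<'E'
import cv2,numpy as np
im=np.load("pics/top0.npz")["im"]
c=im[148:248,205:325,::-1]; c=cv2.convertScaleAbs(c,alpha=1.4)
cv2.imwrite("pics/crop1.png",cv2.resize(c,(720,600),interpolation=cv2.INTER_CUBIC))
E
```

```text
(no output)
```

View pics/crop1.png

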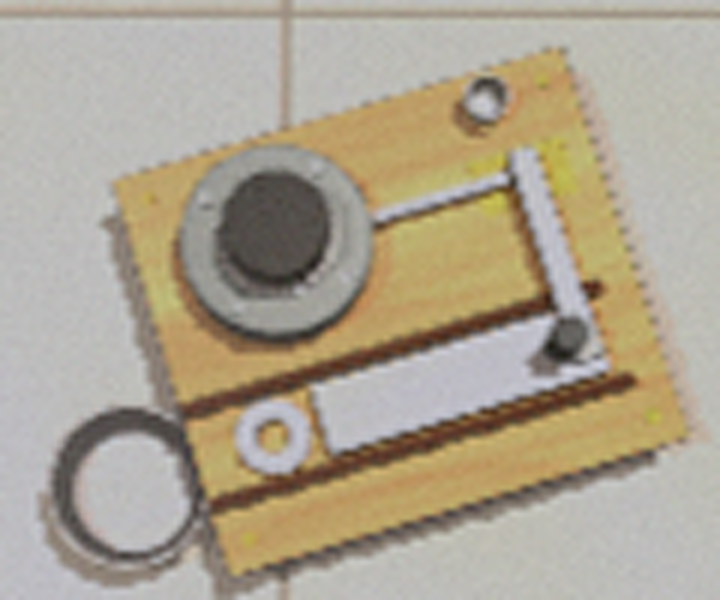

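The crop confirms the black round knob (275,228) on the grey drum and the post top at (570,335). It also gives the deck corners: (113,183), (565,48), (688,440) and (232,578).

```bash
cat > h.py <<'E'
import numpy as np
from scipy.spatial.transform import Rotation as R
from rig import vision
def ray(name,u,v,z):
    m=vision.camera_model(name); M=R.from_rotvec(m["rotation"]).as_matrix()
    d=M@np.array([(u-m["cx"])/m["fx"],(v-m["cy"])/m["fy"],1]); o=m["origin"]
    return o+d*(z-o[2])/d[2]
def proj(name,p):
    m=vision.camera_model(name); c=R.from_rotvec(m["rotation"]).as_matrix().T@(np.asarray(p)-m["origin"])
    return np.array([m["fx"]*c[0]/c[2]+m["cx"],m["fy"]*c[1]/c[2]+m["cy"]])
E
python3 - <<'E'
from h import *
from scipy.optimize import least_squares
f=lambda x,y,z:ray("top",205+(x+.5)/6-.5,148+(y+.5)/6-.5,z)
W=np.array([f(*p,.06) for p in[(113,183),(565,48),(688,440),(232,578)]])
B=np.array([[.105,.13],[.105,-.11],[-.105,-.11],[-.105,.13]])
def T(q,b): c,s=np.cos(q[2]),np.sin(q[2]); return np.asarray(b)@np.array([[c,s],[-s,c]])+q[:2]
r=least_squares(lambda q:(T(q,B)-W[:,:2]).ravel(),[.5,0,0]); q=r.x
print(q,r.fun*1e3)
k=f(275,228,.135);p=f(570,335,.124); print("knob",k,T(q,[.045,.06]),"post",p,T(q,[-.045,-.06]))
print("drum",f(275,242,.096))
kn=[*T(q,[.045,.06]),.135];po=[*T(q,[-.045,-.06]),.124]
for n in("top","side"): print(n,proj(n,kn)*1.5625,proj(n,po)*1.5625)
D=np.load("pics/top0.npz")["d"]; print(D[186,250],D[203,299],D[200,280])
d=np.load("pics/side0.npz");import cv2
c=cv2.convertScaleAbs(d["im"][150:270,210:310,::-1],alpha=1.4);cv2.imwrite("pics/crop2.png",cv2.resize(c,(500,600),interpolation=cv2.INTER_CUBIC))
print([(proj("side",x)-[210,150]+.5)*5-.5 for x in(kn,po)])
E
```

```text
[ 0.5383933  -0.02665487  0.29616036] [ 0.88959259  0.22028469 -0.13821674  0.7634748  -0.12547145 -2.0628704
 -0.6259044   1.0791109 ]
knob [0.56250594 0.04462662 0.135     ] [0.5639232  0.04386622] post [ 0.51319782 -0.09594794  0.124     ] [ 0.51286341 -0.09717597]
drum [0.56302857 0.04513743 0.096     ]
top [391.69639868 289.21360226] [468.77454663 318.02199866]
side [376.52472815 295.3633593 ] [423.63629755 243.85074073]
1.2129697 1.2140002 1.281105
[array([156.87913007, 197.16274976]), array([307.63615215,  32.32237034])]
```

View pics/crop2.png

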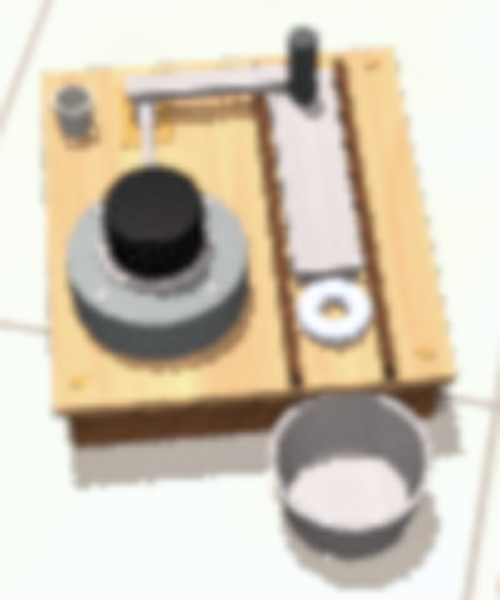

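Both cameras agree with the board fit to about 2 mm: knob axis about (0.563, 0.0445), post about (0.513, -0.0965). Both are in reach. Next I work out the shifts.

```bash
cat >> h.py <<'E'
from rig import env
def go(x,y,z):
    o=env.get_obs(); M=R.from_rotvec(o["tcp_rot"]).as_matrix()
    s=M.T@(np.array([x,y,z])-o["tool_pos"])/.15
    print("pos",o["tool_pos"].round(4),"q",o["qpos"].round(2),"Y",M[:,1].round(3),"shift",s.round(3),"t",o["t"],"F",o["wrist_force"].round(2),"T",o["wrist_torque"].round(3))
    return s
E
python3 -c "
from h import *
go(.563,.0445,.239)"
```

```text
pos [0.1976 0.5924 0.238 ] q [-1.22  0.69 -0.19  1.57  0.16  0.9  -0.22] Y [ 0.316  0.949 -0.002] shift [-3.466e+00 -2.695e+00 -2.000e-03] t 0.1 F [-0.58  1.14  0.04] T [-0.015 -0.009  0.04 ]
```

>>> {"fn": "step_arm", "kwargs": {
  "moves": [-0.866, -0.674, 0, 0, -1, -0.866, -0.674, 0, 0, -1, -0.866, -0.674, 0, 0, -1, -0.866, -0.674, 0, 0, -1]
}}

```text
t: 0.43
tool_pos: [0.2897, 0.4537, 0.2383]
tcp_rot: [0.503, 3.101, -0.002]
wrist_force: [1.1, -1.1, -0.9]
finger_gap: 1.0
finger_force: 0.0
```

>>> {"fn": "step_arm", "kwargs": {
  "moves": [-0.866, -0.674, 0, 0, -1, -0.866, -0.674, 0, 0, -1, -0.866, -0.674, 0, 0, -1, -0.866, -0.674, 0, 0, -1]
}}

```text
t: 0.77
tool_pos: [0.381, 0.3166, 0.2385]
tcp_rot: [-0.504, -3.101, 0.001]
wrist_force: [0.4, 0.6, 0.2]
finger_gap: 1.003
finger_force: 0.0
```

>>> {"fn": "step_arm", "kwargs": {
  "moves": [-0.866, -0.674, 0, 0, -1, -0.866, -0.674, 0, 0, -1, -0.866, -0.674, 0, 0, -1, -0.866, -0.674, 0, 0, -1]
}}

```text
t: 1.1
tool_pos: [0.4722, 0.1796, 0.2385]
tcp_rot: [-0.504, -3.101, 0.001]
wrist_force: [-0.4, 0.6, 0.1]
finger_gap: 0.999
finger_force: 0.0
```

>>> {"fn": "step_arm", "kwargs": {
  "moves": [-0.866, -0.674, 0, 0, -1, -0.866, -0.674, 0, 0, -1, -0.866, -0.674, 0, 0, -1, -0.866, -0.674, 0, 0, -1, -0.866, -0.674, 0, 0, -1, -0.866, -0.674, 0, 0, -1]
}}

```text
t: 1.6
tool_pos: [0.5634, 0.0417, 0.238]
tcp_rot: [-0.513, -3.099, 0.002]
wrist_force: [-1.5, 0.4, -0.9]
finger_gap: 0.999
finger_force: 0.0
```

```bash
python3 -c "
from h import *
go(.563,.0445,.108)"
```

```text
pos [0.5634 0.0417 0.238 ] q [ 0.01  0.62 -0.27  1.75  0.22  0.81  0.88] Y [ 0.322  0.947 -0.001] shift [0.008 0.018 0.867] t 1.6 F [-1.53  0.41 -0.86] T [ 0.061  0.052 -0.022]
```

>>> {"fn": "step_arm", "kwargs": {
  "moves": [0.008, 0.018, 0.3, 0, -1, 0.008, 0.018, 0.5, 0, -1, 0.008, 0.018, 0.7, 0, -1, 0.008, 0.018, 0.867, 0, -1, 0.008, 0.018, 0.867, 0, -1, 0.008, 0.018, 0.867, 0, -1]
}}

```text
t: 2.1
tool_pos: [0.561, 0.0495, 0.108]
tcp_rot: [-0.499, -3.098, 0.0]
wrist_force: [-0.2, 0.7, 0.6]
finger_gap: 0.998
finger_force: 0.0
```

```bash
python3 - <<'E'
from h import *
import cv2
go(.563,.0445,.108)
im,d=vision.get_image("side")
c=cv2.convertScaleAbs(im[100:250,180:330,::-1],alpha=1.4);cv2.imwrite("pics/s1.png",cv2.resize(c,(600,600),interpolation=cv2.INTER_CUBIC))
print([env.get_obs()["tau"].round(3)])
E
```

```text
pos [0.561  0.0495 0.108 ] q [-0.05  0.8  -0.2   1.86  0.3   0.51  0.8 ] Y [ 0.314  0.949 -0.001] shift [-0.023 -0.027  0.   ] t 2.1 F [-0.21  0.74  0.57] T [-0.027 -0.017 -0.032]
[array([-1.3100e-01, -4.9455e+01, -1.2870e+00, -8.6710e+00, -1.8000e-02,
        1.0300e-01, -7.0000e-03])]
```

View pics/s1.png

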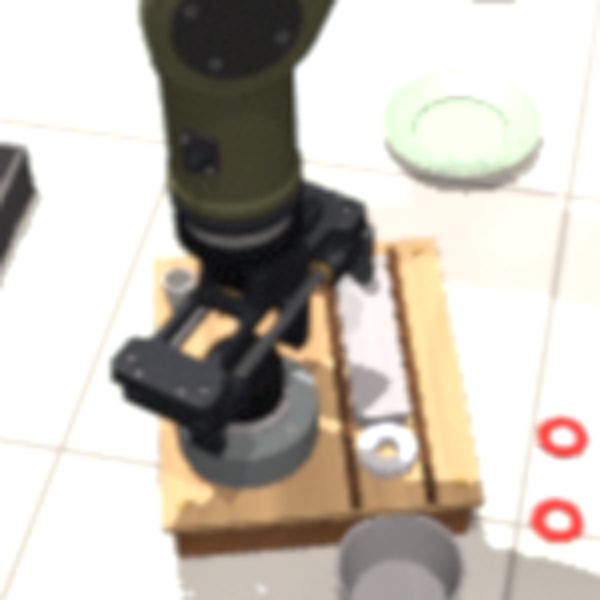

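The fingers straddle the knob (about (250,380)) and the stack is untouched. The tool is 5 mm off along y, so I correct that before closing.

>>> {"fn": "step_arm", "kwargs": {
  "moves": [-0.023, -0.027, 0, 0, -1, -0.023, -0.027, 0, 0, -1, -0.023, -0.027, 0, 0, -1, -0.023, -0.027, 0, 0, -1]
}}

```text
t: 2.48
tool_pos: [0.565, 0.0428, 0.1097]
tcp_rot: [0.504, 3.099, 0.001]
wrist_force: [1.1, 0.2, 0.1]
finger_gap: 1.001
finger_force: 0.0
```

```bash
python3 -c "
from h import *
go(.563,.0445,.108)"
```

```text
pos [0.565  0.0428 0.1097] q [-0.04  0.8  -0.2   1.85  0.3   0.52  0.81] Y [0.317 0.948 0.001] shift [0.016 0.006 0.011] t 2.4833 F [1.08 0.2  0.12] T [0.017 0.023 0.031]
```

>>> {"fn": "step_arm", "kwargs": {
  "moves": [0, 0, 0, 0, -1, 0, 0, 0, 0, -1]
}}

```text
t: 2.65
tool_pos: [0.5645, 0.0431, 0.109]
tcp_rot: [0.503, 3.101, 0.0]
wrist_force: [0.2, 0.0, 0.3]
finger_gap: 1.004
finger_force: 0.0
```

>>> {"fn": "step_arm", "kwargs": {
  "moves": [0, 0, 0, 0, -1]
}}

```text
t: 2.73
tool_pos: [0.5644, 0.0431, 0.1088]
tcp_rot: [0.503, 3.101, 0.0]
wrist_force: [0.6, 0.7, 0.7]
finger_gap: 1.003
finger_force: 0.0
```

```bash
python3 -c "
from h import *
go(.563,.0445,.108)"
```

```text
pos [0.5644 0.0431 0.1088] q [-0.04  0.8  -0.2   1.85  0.3   0.52  0.81] Y [0.316 0.949 0.   ] shift [0.012 0.006 0.005] t 2.7333 F [0.63 0.73 0.69] T [-0.006  0.003  0.005]
```

>>> {"fn": "step_arm", "kwargs": {
  "moves": [0.01, 0.006, 0, 0, -1, 0.01, 0.006, 0, 0, 0.2, 0.01, 0.006, 0, 0, 0.2, 0.01, 0.006, 0, 0, 1, 0.01, 0.006, 0, 0, 1, 0.01, 0.006, 0, 0, 1, 0.01, 0.006, 0, 0, 1, 0.01, 0.006, 0, 0, 1]
}}

```text
t: 3.4
tool_pos: [0.5643, 0.0466, 0.1088]
tcp_rot: [0.5, 3.1, 0.005]
wrist_force: [2.0, 5.0, -1.5]
finger_gap: 0.584
finger_force: 30.0
```

```bash
python3 -c "
from h import *
go(.563,.0445,.108);print(env.get_obs()['tau'].round(3))"
```

```text
pos [0.5643 0.0466 0.1088] q [-0.04  0.8  -0.2   1.85  0.3   0.51  0.81] Y [0.315 0.949 0.004] shift [ 0.004 -0.016  0.005] t 3.4 F [ 1.97  4.96 -1.46] T [ 0.893 -0.294 -0.024]
[ 2.7640e+00 -5.2085e+01  1.0810e+00 -8.0500e+00  4.7100e-01  1.1250e+00
 -7.0000e-03]
```

>>> {"fn": "step_arm", "kwargs": {
  "moves": [-0.004, 0.018, 0, 0, 1, -0.004, 0.018, 0, 0, 1, -0.004, 0.018, 0, 0, 1]
}}

```text
t: 3.65
tool_pos: [0.5644, 0.0468, 0.1088]
tcp_rot: [-0.503, -3.101, 0.0]
wrist_force: [-1.7, 2.0, 2.9]
finger_gap: 0.581
finger_force: 30.0
```

```bash
cat >> h.py <<'E'
def tq():
    o=env.get_obs(); M=R.from_rotvec(o["tcp_rot"]).as_matrix()
    print("t%.2f yaw %.2f gap %.3f Tz %.3f tau7 %.3f"%(o["t"],np.degrees(np.arctan2(M[1,1],M[0,1])),o["finger_gap"],o["wrist_torque"][2],o["tau"][6]),"F",o["wrist_force"].round(1),"T",o["wrist_torque"].round(2),"p",o["tool_pos"].round(4))
E
python3 -c "
from h import *
tq()"
```

```text
t3.65 yaw 71.57 gap 0.581 Tz 0.003 tau7 -0.020 F [-1.7  2.   2.9] T [0.26 0.15 0.  ] p [0.5644 0.0468 0.1088]
```

>>> {"fn": "step_arm", "kwargs": {
  "moves": [0, 0, 0, 0.04, 1, 0, 0, 0, 0.04, 1]
}}

```text
t: 3.82
tool_pos: [0.5645, 0.0468, 0.1087]
tcp_rot: [-0.555, -3.092, -0.0]
wrist_force: [-0.9, 2.1, 1.7]
finger_gap: 0.584
finger_force: 30.0
```

```bash
python3 -c "
from h import *
tq()"
```

```text
t3.82 yaw 69.64 gap 0.584 Tz 0.030 tau7 -0.159 F [-0.9  2.1  1.7] T [0.35 0.28 0.03] p [0.5645 0.0468 0.1087]
```

>>> {"fn": "step_arm", "kwargs": {
  "moves": [0, 0, 0, 0.04, 1, 0, 0, 0, 0.04, 1]
}}

```text
t: 3.98
tool_pos: [0.5645, 0.0469, 0.1087]
tcp_rot: [-0.603, -3.083, -0.0]
wrist_force: [-1.0, 2.2, 2.7]
finger_gap: 0.58
finger_force: 30.0
```

```bash
python3 -c "
from h import *
tq()"
```

```text
t3.98 yaw 67.85 gap 0.580 Tz 0.001 tau7 -0.164 F [-1.   2.2  2.7] T [0.43 0.33 0.  ] p [0.5645 0.0469 0.1087]
```

>>> {"fn": "step_arm", "kwargs": {
  "moves": [0, 0, 0, 0.04, 1, 0, 0, 0, 0.04, 1]
}}

```text
t: 4.15
tool_pos: [0.5646, 0.047, 0.1087]
tcp_rot: [-0.651, -3.073, -0.0]
wrist_force: [-2.0, 2.9, 3.8]
finger_gap: 0.583
finger_force: 30.0
```

```bash
python3 -c "
from h import *
tq()"
```

```text
t4.15 yaw 66.06 gap 0.583 Tz -0.013 tau7 -0.164 F [-2.   2.9  3.8] T [ 0.47  0.41 -0.01] p [0.5646 0.047  0.1087]
```

>>> {"fn": "step_arm", "kwargs": {
  "moves": [0, 0, 0, 0.04, 1, 0, 0, 0, 0.04, 1]
}}

```text
t: 4.32
tool_pos: [0.5646, 0.047, 0.1087]
tcp_rot: [-0.7, -3.063, -0.0]
wrist_force: [-1.8, 3.6, 3.6]
finger_gap: 0.587
finger_force: 30.0
```

```bash
python3 -c "
from h import *
tq()"
```

```text
t4.32 yaw 64.26 gap 0.587 Tz -0.011 tau7 -0.164 F [-1.8  3.6  3.6] T [ 0.55  0.49 -0.01] p [0.5646 0.047  0.1087]
```

>>> {"fn": "step_arm", "kwargs": {
  "moves": [0, 0, 0, 0.04, 1, 0, 0, 0, 0.04, 1]
}}

```text
t: 4.48
tool_pos: [0.5646, 0.047, 0.1087]
tcp_rot: [-0.748, -3.051, -0.001]
wrist_force: [-2.0, 3.1, 3.8]
finger_gap: 0.585
finger_force: 30.0
```

```bash
python3 -c "
from h import *
tq()"
```

```text
t4.48 yaw 62.47 gap 0.585 Tz -0.032 tau7 -0.164 F [-2.   3.1  3.8] T [ 0.63  0.45 -0.03] p [0.5646 0.047  0.1087]
```

>>> {"fn": "step_arm", "kwargs": {
  "moves": [0, 0, 0, 0.04, 1, 0, 0, 0, 0.04, 1]
}}

```text
t: 4.65
tool_pos: [0.5647, 0.0471, 0.1087]
tcp_rot: [-0.795, -3.039, -0.001]
wrist_force: [-0.1, 4.8, 5.0]
finger_gap: 0.585
finger_force: 30.0
```

```bash
python3 -c "
from h import *
tq()"
```

```text
t4.65 yaw 60.67 gap 0.585 Tz -0.052 tau7 -0.164 F [-0.1  4.8  5. ] T [ 0.82  0.47 -0.05] p [0.5647 0.0471 0.1087]
```

>>> {"fn": "step_arm", "kwargs": {
  "moves": [0, 0, 0, 0.04, 1, 0, 0, 0, 0.04, 1]
}}

```text
t: 4.82
tool_pos: [0.5647, 0.0471, 0.1087]
tcp_rot: [0.843, 3.026, 0.001]
wrist_force: [-1.3, 5.0, 4.5]
finger_gap: 0.583
finger_force: 30.0
```

```bash
python3 -c "
from h import *
tq()"
```

```text
t4.82 yaw 58.87 gap 0.583 Tz -0.025 tau7 -0.180 F [-1.3  5.   4.5] T [ 0.88  0.46 -0.02] p [0.5647 0.0471 0.1087]
```

>>> {"fn": "step_arm", "kwargs": {
  "moves": [0, 0, 0, 0.04, 1, 0, 0, 0, 0.04, 1]
}}

```text
t: 4.98
tool_pos: [0.5647, 0.0472, 0.1087]
tcp_rot: [-0.889, -3.013, -0.001]
wrist_force: [-1.6, 5.4, 4.1]
finger_gap: 0.582
finger_force: 30.0
```

```bash
python3 -c "
from h import *
tq()"
```

```text
t4.98 yaw 57.12 gap 0.582 Tz 0.092 tau7 -0.246 F [-1.6  5.4  4.1] T [0.91 0.53 0.09] p [0.5647 0.0472 0.1087]
```

>>> {"fn": "step_arm", "kwargs": {
  "moves": [0, 0, 0, 0.04, 1, 0, 0, 0, 0.04, 1]
}}

```text
t: 5.15
tool_pos: [0.5647, 0.0473, 0.1087]
tcp_rot: [-0.935, -2.999, -0.001]
wrist_force: [-1.9, 4.9, 4.5]
finger_gap: 0.583
finger_force: 30.0
```

```bash
python3 -c "
from h import *
tq()"
```

```text
t5.15 yaw 55.36 gap 0.583 Tz 0.157 tau7 -0.332 F [-1.9  4.9  4.5] T [0.96 0.44 0.16] p [0.5647 0.0473 0.1087]
```

>>> {"fn": "step_arm", "kwargs": {
  "moves": [0, 0, 0, 0.04, 1, 0, 0, 0, 0.04, 1]
}}

```text
t: 5.32
tool_pos: [0.5647, 0.0474, 0.1087]
tcp_rot: [-0.982, -2.984, -0.001]
wrist_force: [-1.7, 4.4, 2.0]
finger_gap: 0.584
finger_force: 30.0
```

```bash
python3 -c "
from h import *
tq()"
```

```text
t5.32 yaw 53.58 gap 0.584 Tz 0.187 tau7 -0.411 F [-1.7  4.4  2. ] T [0.87 0.39 0.19] p [0.5647 0.0474 0.1087]
```

>>> {"fn": "step_arm", "kwargs": {
  "moves": [0, 0, 0, 0.04, 1, 0, 0, 0, 0.04, 1]
}}

```text
t: 5.48
tool_pos: [0.5647, 0.0473, 0.1087]
tcp_rot: [-1.03, -2.968, -0.001]
wrist_force: [-1.8, 5.0, 2.8]
finger_gap: 0.583
finger_force: 30.0
```

```bash
python3 -c "
from h import *
tq()"
```

```text
t5.48 yaw 51.72 gap 0.583 Tz 0.016 tau7 -0.149 F [-1.8  5.   2.8] T [1.02 0.45 0.02] p [0.5647 0.0473 0.1087]
```

>>> {"fn": "step_arm", "kwargs": {
  "moves": [0, 0, 0, 0.04, 1, 0, 0, 0, 0.04, 1]
}}

```text
t: 5.65
tool_pos: [0.5649, 0.0474, 0.1087]
tcp_rot: [1.077, 2.951, 0.002]
wrist_force: [-2.2, 5.3, 3.7]
finger_gap: 0.583
finger_force: 30.0
```

```bash
python3 -c "
from h import *
tq()"
```

```text
t5.65 yaw 49.91 gap 0.583 Tz 0.002 tau7 -0.164 F [-2.2  5.3  3.7] T [1.07 0.39 0.  ] p [0.5649 0.0474 0.1087]
```

>>> {"fn": "step_arm", "kwargs": {
  "moves": [0, 0, 0, 0.04, 1, 0, 0, 0, 0.04, 1]
}}

```text
t: 5.82
tool_pos: [0.565, 0.0475, 0.1087]
tcp_rot: [1.123, 2.934, 0.002]
wrist_force: [-1.8, 6.1, 4.0]
finger_gap: 0.582
finger_force: 30.0
```

```bash
python3 -c "
from h import *
tq()"
```

```text
t5.82 yaw 48.12 gap 0.582 Tz -0.020 tau7 -0.164 F [-1.8  6.1  4. ] T [ 0.99  0.42 -0.02] p [0.565  0.0475 0.1087]
```

>>> {"fn": "step_arm", "kwargs": {
  "moves": [0, 0, 0, 0.04, 1, 0, 0, 0, 0.04, 1]
}}

```text
t: 5.98
tool_pos: [0.565, 0.0475, 0.1087]
tcp_rot: [1.169, 2.916, 0.002]
wrist_force: [-1.8, 5.0, 2.8]
finger_gap: 0.584
finger_force: 30.0
```

```bash
python3 -c "
from h import *
tq()"
```

```text
t5.98 yaw 46.32 gap 0.584 Tz 0.012 tau7 -0.163 F [-1.8  5.   2.8] T [1.05 0.37 0.01] p [0.565  0.0475 0.1087]
```

>>> {"fn": "step_arm", "kwargs": {
  "moves": [0, 0, 0, 0.04, 1, 0, 0, 0, 0.04, 1]
}}

```text
t: 6.15
tool_pos: [0.565, 0.0475, 0.1087]
tcp_rot: [1.214, 2.897, 0.002]
wrist_force: [-1.2, 5.7, 4.9]
finger_gap: 0.583
finger_force: 30.0
```

```bash
python3 -c "
from h import *
tq()"
```

```text
t6.15 yaw 44.52 gap 0.583 Tz -0.043 tau7 -0.162 F [-1.2  5.7  4.9] T [ 1.04  0.43 -0.04] p [0.565  0.0475 0.1087]
```

Click 1 snapped near yaw 52.5°. The next bump is due around 45°.

>>> {"fn": "step_arm", "kwargs": {
  "moves": [0, 0, 0, 0.04, 1, 0, 0, 0, 0.04, 1]
}}

```text
t: 6.32
tool_pos: [0.565, 0.0477, 0.1087]
tcp_rot: [1.259, 2.878, 0.002]
wrist_force: [-1.0, 5.6, 3.9]
finger_gap: 0.585
finger_force: 30.0
```

```bash
python3 -c "
from h import *
tq()"
```

```text
t6.32 yaw 42.76 gap 0.585 Tz 0.102 tau7 -0.273 F [-1.   5.6  3.9] T [1.06 0.38 0.1 ] p [0.565  0.0477 0.1087]
```

>>> {"fn": "step_arm", "kwargs": {
  "moves": [0, 0, 0, 0.04, 1, 0, 0, 0, 0.04, 1]
}}

```text
t: 6.48
tool_pos: [0.5651, 0.0477, 0.1087]
tcp_rot: [1.303, 2.858, 0.002]
wrist_force: [-1.6, 8.0, 6.2]
finger_gap: 0.582
finger_force: 30.0
```

```bash
python3 -c "
from h import *
tq()"
```

```text
t6.48 yaw 40.98 gap 0.582 Tz 0.273 tau7 -0.288 F [-1.6  8.   6.2] T [1.53 0.58 0.27] p [0.5651 0.0477 0.1087]
```

>>> {"fn": "step_arm", "kwargs": {
  "moves": [0, 0, 0, 0.04, 1, 0, 0, 0, 0.04, 1]
}}

```text
t: 6.65
tool_pos: [0.565, 0.0478, 0.1087]
tcp_rot: [1.348, 2.837, 0.002]
wrist_force: [-1.5, 6.1, 1.1]
finger_gap: 0.583
finger_force: 30.0
```

```bash
python3 -c "
from h import *
tq()"
```

```text
t6.65 yaw 39.18 gap 0.583 Tz 0.241 tau7 -0.314 F [-1.5  6.1  1.1] T [1.15 0.31 0.24] p [0.565  0.0478 0.1087]
```

>>> {"fn": "step_arm", "kwargs": {
  "moves": [0, 0, 0, 0.04, 1, 0, 0, 0, 0.04, 1]
}}

```text
t: 6.82
tool_pos: [0.5652, 0.0477, 0.1087]
tcp_rot: [1.393, 2.815, 0.002]
wrist_force: [-0.6, 6.5, 2.8]
finger_gap: 0.58
finger_force: 30.0
```

```bash
python3 -c "
from h import *
tq()"
```

```text
t6.82 yaw 37.33 gap 0.580 Tz 0.000 tau7 -0.149 F [-0.6  6.5  2.8] T [1.15 0.34 0.  ] p [0.5652 0.0477 0.1087]
```

>>> {"fn": "step_arm", "kwargs": {
  "moves": [0, 0, 0, 0.04, 1, 0, 0, 0, 0.04, 1]
}}

```text
t: 6.98
tool_pos: [0.5653, 0.0478, 0.1087]
tcp_rot: [1.437, 2.793, 0.003]
wrist_force: [-0.7, 7.1, 3.4]
finger_gap: 0.58
finger_force: 30.0
```

```bash
python3 -c "
from h import *
tq()"
```

```text
t6.98 yaw 35.53 gap 0.580 Tz -0.046 tau7 -0.162 F [-0.7  7.1  3.4] T [ 1.13  0.31 -0.05] p [0.5653 0.0478 0.1087]
```

>>> {"fn": "step_arm", "kwargs": {
  "moves": [0, 0, 0, 0.04, 1, 0, 0, 0, 0.04, 1]
}}

```text
t: 7.15
tool_pos: [0.5654, 0.0478, 0.1088]
tcp_rot: [1.481, 2.77, 0.003]
wrist_force: [-0.7, 6.6, 4.0]
finger_gap: 0.584
finger_force: 30.0
```

```bash
python3 -c "
from h import *
tq()"
```

```text
t7.15 yaw 33.74 gap 0.584 Tz -0.064 tau7 -0.161 F [-0.7  6.6  4. ] T [ 1.15  0.22 -0.06] p [0.5654 0.0478 0.1088]
```

Click 2 snapped near 38°, one pitch after the first. Click 3 is due near 24°, so I take five more steps and then go one at a time.

>>> {"fn": "step_arm", "kwargs": {
  "moves": [0, 0, 0, 0.04, 1, 0, 0, 0, 0.04, 1]
}}

```text
t: 7.32
tool_pos: [0.5654, 0.0479, 0.1087]
tcp_rot: [1.524, 2.747, 0.003]
wrist_force: [-0.8, 6.7, 3.5]
finger_gap: 0.58
finger_force: 30.0
```

```bash
python3 -c "
from h import *
tq()"
```

```text
t7.32 yaw 31.94 gap 0.580 Tz 0.038 tau7 -0.161 F [-0.8  6.7  3.5] T [1.19 0.27 0.04] p [0.5654 0.0479 0.1087]
```

>>> {"fn": "step_arm", "kwargs": {
  "moves": [0, 0, 0, 0.04, 1, 0, 0, 0, 0.04, 1]
}}

```text
t: 7.48
tool_pos: [0.5654, 0.0479, 0.1087]
tcp_rot: [1.567, 2.722, 0.003]
wrist_force: [0.1, 6.6, 2.6]
finger_gap: 0.58
finger_force: 30.0
```

```bash
python3 -c "
from h import *
tq()"
```

```text
t7.48 yaw 30.15 gap 0.580 Tz 0.030 tau7 -0.167 F [0.1 6.6 2.6] T [1.16 0.25 0.03] p [0.5654 0.0479 0.1087]
```

>>> {"fn": "step_arm", "kwargs": {
  "moves": [0, 0, 0, 0.04, 1, 0, 0, 0, 0.04, 1]
}}

```text
t: 7.65
tool_pos: [0.5654, 0.048, 0.1087]
tcp_rot: [1.609, 2.698, 0.003]
wrist_force: [-1.0, 6.9, 2.4]
finger_gap: 0.582
finger_force: 30.0
```

```bash
python3 -c "
from h import *
tq()"
```

```text
t7.65 yaw 28.39 gap 0.582 Tz 0.101 tau7 -0.307 F [-1.   6.9  2.4] T [1.12 0.3  0.1 ] p [0.5654 0.048  0.1087]
```

>>> {"fn": "step_arm", "kwargs": {
  "moves": [0, 0, 0, 0.04, 1, 0, 0, 0, 0.04, 1]
}}

```text
t: 7.82
tool_pos: [0.5654, 0.0481, 0.1087]
tcp_rot: [1.651, 2.673, 0.003]
wrist_force: [-1.9, 6.4, 3.6]
finger_gap: 0.583
finger_force: 30.0
```

```bash
python3 -c "
from h import *
tq()"
```

```text
t7.82 yaw 26.60 gap 0.583 Tz 0.193 tau7 -0.388 F [-1.9  6.4  3.6] T [1.23 0.16 0.19] p [0.5654 0.0481 0.1087]
```

>>> {"fn": "step_arm", "kwargs": {
  "moves": [0, 0, 0, 0.04, 1, 0, 0, 0, 0.04, 1]
}}

```text
t: 7.98
tool_pos: [0.5655, 0.0481, 0.1087]
tcp_rot: [1.692, 2.646, 0.003]
wrist_force: [-0.2, 6.5, 1.1]
finger_gap: 0.58
finger_force: 30.0
```

```bash
python3 -c "
from h import *
tq()"
```

```text
t7.98 yaw 24.79 gap 0.580 Tz 0.147 tau7 -0.338 F [-0.2  6.5  1.1] T [1.26 0.07 0.15] p [0.5655 0.0481 0.1087]
```

>>> {"fn": "step_arm", "kwargs": {
  "moves": [0, 0, 0, 0.04, 1, 0, 0, 0, 0.04, 1]
}}

```text
t: 8.15
tool_pos: [0.5657, 0.048, 0.1087]
tcp_rot: [1.735, 2.618, 0.004]
wrist_force: [0.0, 5.6, 1.4]
finger_gap: 0.582
finger_force: 30.0
```

```bash
python3 -c "
from h import *
tq()"
```

```text
t8.15 yaw 22.94 gap 0.582 Tz -0.008 tau7 -0.153 F [0.  5.6 1.4] T [ 1.22  0.09 -0.01] p [0.5657 0.048  0.1087]
```

Third snap felt near 24°. I release and lift clear.

>>> {"fn": "step_arm", "kwargs": {
  "moves": [0, 0, 0, 0, 1, 0, 0, 0, 0, -0.4, 0, 0, 0, 0, -1, 0, 0, 0, 0, -1, 0, 0, 0, 0, -1, 0, 0, 0, 0, -1, 0, 0, -0.2, 0, -1, 0, 0, -0.5, 0, -1, 0, 0, -0.7, 0, -1, 0, 0, -0.7, 0, -1]
}}

```text
t: 8.98
tool_pos: [0.5687, 0.0464, 0.2198]
tcp_rot: [1.731, 2.61, 0.012]
wrist_force: [1.2, 0.1, 0.1]
finger_gap: 0.999
finger_force: 0.0
```

>>> {"fn": "step_arm", "kwargs": {
  "moves": [0, 0, 0, 0.13, -1, 0, 0, 0, 0.13, -1, 0, 0, 0, 0.13, -1, 0, 0, 0, 0.13, -1]
}}

```text
t: 9.32
tool_pos: [0.5642, 0.0465, 0.213]
tcp_rot: [-1.863, -2.529, 0.002]
wrist_force: [-0.1, -0.1, -0.3]
finger_gap: 0.998
finger_force: 0.0
```

```bash
python3 -c "
from h import *
tq();go(.5135,-.0955,.213)"
```

```text
t9.32 yaw 17.23 gap 0.998 Tz -0.036 tau7 -0.002 F [-0.1 -0.1 -0.3] T [-0.05  0.04 -0.04] p [0.5642 0.0465 0.213 ]
pos [0.5642 0.0465 0.213 ] q [-0.2   0.64  0.05  1.78 -0.05  0.72  0.19] Y [ 0.955  0.296 -0.001] shift [-0.804 -0.603  0.001] t 9.3167 F [-0.13 -0.11 -0.27] T [-0.048  0.035 -0.036]
```

>>> {"fn": "step_arm", "kwargs": {
  "moves": [-0.8, -0.6, 0, 0, -1, -0.8, -0.6, 0, 0, -1, -0.8, -0.6, 0, 0, -1, -0.8, -0.6, 0, 0, -1, -0.8, -0.6, 0, 0, -1, -0.8, -0.6, 0, 0, -1, -0.8, -0.6, 0, 0, -1, -0.8, -0.6, 0, 0, -1]
}}

```text
t: 9.98
tool_pos: [0.5146, -0.0925, 0.2134]
tcp_rot: [-1.861, -2.53, -0.002]
wrist_force: [0.2, 1.1, -0.0]
finger_gap: 0.996
finger_force: 0.0
```

```bash
python3 - <<'E'
from h import *
import cv2
tq();go(.5135,-.0955,.098)
im,d=vision.get_image("side")
c=cv2.convertScaleAbs(im[100:250,180:330,::-1],alpha=1.4);cv2.imwrite("pics/s2.png",cv2.resize(c,(600,600),interpolation=cv2.INTER_CUBIC))
E
```

```text
t9.98 yaw 17.31 gap 0.996 Tz -0.010 tau7 0.002 F [ 0.2  1.1 -0. ] T [-0.07  0.02 -0.01] p [ 0.5146 -0.0925  0.2134]
pos [ 0.5146 -0.0925  0.2134] q [ 0.08  0.59  0.02  1.91 -0.02  0.64  0.42] Y [0.955 0.298 0.001] shift [-0.018 -0.014  0.769] t 9.9833 F [ 0.21  1.14 -0.  ] T [-0.07   0.025 -0.01 ]
```

View pics/s2.png

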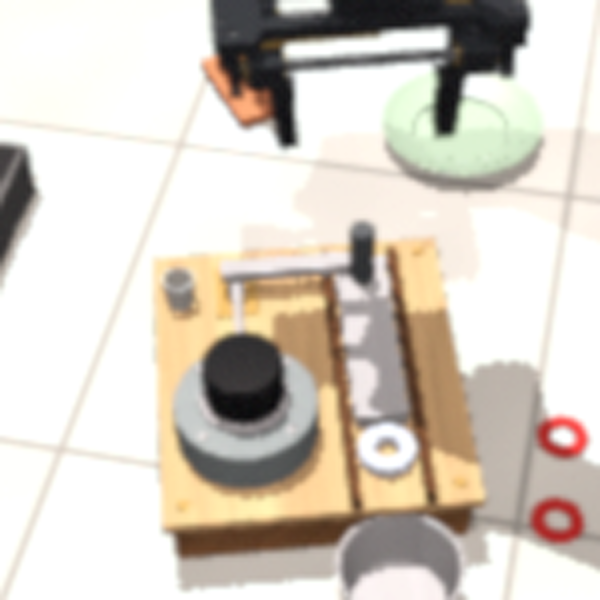

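The side crop shows the post top at (363,232), with the gripper above it and the stack in place at (388,447). The pixel offset from the prediction supports y of about -0.0955. Descending.

>>> {"fn": "step_arm", "kwargs": {
  "moves": [-0.016, -0.012, 0.25, 0, -1, -0.016, -0.012, 0.45, 0, -1, -0.016, -0.012, 0.6, 0, -1, -0.016, -0.012, 0.7, 0, -1, -0.016, -0.012, 0.77, 0, -1, -0.016, -0.012, 0.77, 0, -1, -0.016, -0.012, 0.77, 0, -1, -0.016, -0.012, 0.77, 0, -1]
}}

```text
t: 10.7
tool_pos: [0.5138, -0.097, 0.099]
tcp_rot: [1.864, 2.527, 0.002]
wrist_force: [-0.7, -0.5, 1.1]
finger_gap: 1.002
finger_force: 0.0
```

```bash
python3 - <<'E'
from h import *
tq();go(.5135,-.0955,.098)
E
```

```text
t10.70 yaw 17.16 gap 1.002 Tz -0.018 tau7 0.001 F [-0.7 -0.5  1.1] T [-0.07  0.03 -0.02] p [ 0.5138 -0.097   0.099 ]
pos [ 0.5138 -0.097   0.099 ] q [ 0.09  0.78  0.01  1.99 -0.02  0.36  0.42] Y [0.956 0.295 0.002] shift [0.01  0.001 0.007] t 10.7 F [-0.67 -0.49  1.13] T [-0.067  0.031 -0.018]
```

>>> {"fn": "step_arm", "kwargs": {
  "moves": [0.008, 0, 0, 0, -1, 0.008, 0, 0, 0, 0, 0.008, 0, 0, 0, 1, 0.008, 0, 0, 0, 1, 0.008, 0, 0, 0, 1, 0.008, 0, 0, 0, 1, 0.008, 0, 0, 0, 1, 0.008, 0, 0, 0, 1, 0.008, 0, 0, 0, 1, 0.008, 0, 0, 0, 1]
}}

```text
t: 11.53
tool_pos: [0.5126, -0.0961, 0.0981]
tcp_rot: [-1.866, -2.527, -0.0]
wrist_force: [0.5, -0.1, -0.1]
finger_gap: 0.342
finger_force: 0.0
```

```bash
python3 - <<'E'
from h import *
tq();go(.5135,-.0955,.098)
E
```

```text
t11.53 yaw 17.12 gap 0.342 Tz 0.007 tau7 -0.000 F [ 0.5 -0.1 -0.1] T [-0.03  0.05  0.01] p [ 0.5126 -0.0961  0.0981]
pos [ 0.5126 -0.0961  0.0981] q [ 0.09  0.78  0.01  2.   -0.03  0.36  0.42] Y [ 0.956  0.294 -0.   ] shift [0.002 0.007 0.001] t 11.5333 F [ 0.54 -0.07 -0.14] T [-0.025  0.049  0.007]
```

>>> {"fn": "step_arm", "kwargs": {
  "moves": [0, 0, 0, 0, 1, 0, 0, 0, 0, 1, 0, 0, 0, 0, 1, 0, 0, 0, 0, 1]
}}

```text
t: 11.87
tool_pos: [0.5163, -0.0951, 0.0983]
tcp_rot: [1.861, 2.525, 0.008]
wrist_force: [6.7, 3.6, -4.0]
finger_gap: 0.192
finger_force: 30.0
```

```bash
cat >> h.py <<'E'
def push():
    o=env.get_obs(); M=R.from_rotvec(o["tcp_rot"]).as_matrix(); b=np.array([-.2918,.9565]); 
    p=o["tool_pos"]; n=np.array([.538,-.0265])
    print("board y %.4f  Fy %.1f Fx %.1f"%((p[:2]-n)@b,o["wrist_force"][:2]@b,o["wrist_force"][:2]@[.9565,.2918]),"gap %.3f ff %.1f"%(o["finger_gap"],o["finger_force"]),"F",o["wrist_force"].round(1),p.round(4),"t",o["t"])
E
python3 -c "
from h import *
push()"
```

```text
board y -0.0593  Fy 1.5 Fx 7.5 gap 0.192 ff 30.0 F [ 6.7  3.6 -4. ] [ 0.5163 -0.0951  0.0983] t 11.8667
```

>>> {"fn": "step_arm", "kwargs": {
  "moves": [0, 0.022, 0, 0, 1, 0.01, 0.022, 0, 0, 1, 0.02, 0.022, 0, 0, 1]
}}

```text
t: 12.12
tool_pos: [0.5156, -0.093, 0.0983]
tcp_rot: [1.866, 2.525, 0.0]
wrist_force: [2.2, -1.7, -0.9]
finger_gap: 0.189
finger_force: 30.0
```

```bash
python3 -c "
from h import *
push()"
```

```text
board y -0.0571  Fy -2.3 Fx 1.7 gap 0.189 ff 30.0 F [ 2.2 -1.7 -0.9] [ 0.5156 -0.093   0.0983] t 12.1167
```

>>> {"fn": "step_arm", "kwargs": {
  "moves": [0.01, 0, 0, 0, 1, 0.02, 0, 0, 0, 1, 0.02, 0, 0, 0, 1]
}}

```text
t: 12.37
tool_pos: [0.5145, -0.0892, 0.0983]
tcp_rot: [1.865, 2.527, 0.001]
wrist_force: [4.0, -1.5, -0.8]
finger_gap: 0.19
finger_force: 30.0
```

```bash
python3 -c "
from h import *
push()"
```

```text
board y -0.0531  Fy -2.6 Fx 3.4 gap 0.190 ff 30.0 F [ 4.  -1.5 -0.8] [ 0.5145 -0.0892  0.0983] t 12.3667
```

Moved about 6 mm with only the 2.5 N drag. I keep going in 3 mm steps through the gate zone.

>>> {"fn": "step_arm", "kwargs": {
  "moves": [0.01, 0.005, 0, 0, 1, 0.02, 0.005, 0, 0, 1, 0.02, 0.005, 0, 0, 1]
}}

```text
t: 12.62
tool_pos: [0.5135, -0.0862, 0.0983]
tcp_rot: [-1.866, -2.527, 0.0]
wrist_force: [2.0, -2.1, 2.6]
finger_gap: 0.194
finger_force: 30.0
```

```bash
python3 -c "
from h import *
push()"
```

```text
board y -0.0499  Fy -2.6 Fx 1.3 gap 0.194 ff 30.0 F [ 2.  -2.1  2.6] [ 0.5135 -0.0862  0.0983] t 12.6167
```

>>> {"fn": "step_arm", "kwargs": {
  "moves": [0.01, 0, 0, 0, 1, 0.02, 0, 0, 0, 1, 0.02, 0, 0, 0, 1]
}}

```text
t: 12.87
tool_pos: [0.5126, -0.0832, 0.0982]
tcp_rot: [-1.866, -2.527, 0.0]
wrist_force: [1.0, -1.7, 2.9]
finger_gap: 0.193
finger_force: 30.0
```

```bash
python3 -c "
from h import *
push()"
```

```text
board y -0.0468  Fy -1.9 Fx 0.4 gap 0.193 ff 30.0 F [ 1.  -1.7  2.9] [ 0.5126 -0.0832  0.0982] t 12.8667
```

Past the 4–7 mm gate zone, so the gate is open. Now longer, still gentle strokes.

>>> {"fn": "step_arm", "kwargs": {
  "moves": [0.02, 0, 0, 0, 1, 0.05, 0, 0, 0, 1, 0.08, 0, 0, 0, 1, 0.11, 0, 0, 0, 1, 0.14, 0, 0, 0, 1, 0.14, 0, 0, 0, 1]
}}

```text
t: 13.37
tool_pos: [0.506, -0.0616, 0.0982]
tcp_rot: [-1.863, -2.527, -0.0]
wrist_force: [0.7, -0.0, 6.3]
finger_gap: 0.192
finger_force: 30.0
```

```bash
python3 -c "
from h import *
push()"
```

```text
board y -0.0243  Fy -0.2 Fx 0.7 gap 0.192 ff 30.0 F [ 0.7 -0.   6.3] [ 0.506  -0.0616  0.0982] t 13.3667
```

>>> {"fn": "step_arm", "kwargs": {
  "moves": [0.03, 0, 0, 0, 1, 0.06, 0, 0, 0, 1, 0.09, 0, 0, 0, 1, 0.12, 0, 0, 0, 1, 0.14, 0, 0, 0, 1, 0.14, 0, 0, 0, 1]
}}

```text
t: 13.87
tool_pos: [0.4998, -0.0416, 0.0982]
tcp_rot: [-1.863, -2.527, -0.0]
wrist_force: [-0.7, -0.6, 6.1]
finger_gap: 0.191
finger_force: 30.0
```

```bash
python3 -c "
from h import *
push()"
```

```text
board y -0.0033  Fy -0.4 Fx -0.9 gap 0.191 ff 30.0 F [-0.7 -0.6  6.1] [ 0.4998 -0.0416  0.0982] t 13.8667
```

>>> {"fn": "step_arm", "kwargs": {
  "moves": [0.02, 0, 0, 0, 1, 0.04, 0, 0, 0, 1, 0.06, 0, 0, 0, 1, 0.06, 0, 0, 0, 1]
}}

```text
t: 14.2
tool_pos: [0.4972, -0.0332, 0.0982]
tcp_rot: [-1.863, -2.527, -0.0]
wrist_force: [-0.2, -0.9, 5.4]
finger_gap: 0.194
finger_force: 30.0
```

```bash
python3 -c "
from h import *
push()"
```

```text
board y 0.0055  Fy -0.8 Fx -0.5 gap 0.194 ff 30.0 F [-0.2 -0.9  5.4] [ 0.4972 -0.0332  0.0982] t 14.2
```

>>> {"fn": "step_arm", "kwargs": {
  "moves": [0.01, 0, 0, 0, 1, 0.02, 0, 0, 0, 1, 0.02, 0, 0, 0, 1]
}}

```text
t: 14.45
tool_pos: [0.4964, -0.0307, 0.0982]
tcp_rot: [-1.864, -2.527, -0.0]
wrist_force: [-0.8, -1.6, 4.8]
finger_gap: 0.191
finger_force: 30.0
```

```bash
python3 -c "
from h import *
push()"
```

```text
board y 0.0081  Fy -1.3 Fx -1.3 gap 0.191 ff 30.0 F [-0.8 -1.6  4.8] [ 0.4964 -0.0307  0.0982] t 14.45
```

>>> {"fn": "step_arm", "kwargs": {
  "moves": [0.01, 0, 0, 0, 1, 0.018, 0, 0, 0, 1, 0.018, 0, 0, 0, 1]
}}

```text
t: 14.7
tool_pos: [0.4957, -0.0282, 0.0982]
tcp_rot: [-1.864, -2.527, -0.0]
wrist_force: [-0.0, -1.4, 7.3]
finger_gap: 0.196
finger_force: 30.0
```

```bash
python3 -c "
from h import *
push()"
```

```text
board y 0.0107  Fy -1.3 Fx -0.4 gap 0.196 ff 30.0 F [-0.  -1.4  7.3] [ 0.4957 -0.0282  0.0982] t 14.7
```

>>> {"fn": "step_arm", "kwargs": {
  "moves": [0.01, 0, 0, 0, 1, 0.01, 0, 0, 0, 1]
}}

```text
t: 14.87
tool_pos: [0.4956, -0.0281, 0.0982]
tcp_rot: [1.866, 2.527, -0.001]
wrist_force: [1.2, -4.0, 5.6]
finger_gap: 0.193
finger_force: 30.0
```

```bash
python3 -c "
from h import *
push()"
```

```text
board y 0.0108  Fy -4.2 Fx 0.0 gap 0.193 ff 30.0 F [ 1.2 -4.   5.6] [ 0.4956 -0.0281  0.0982] t 14.8667
```

Hard stop felt at 70 mm of travel. I release with partial opening and lift.

>>> {"fn": "step_arm", "kwargs": {
  "moves": [-0.006, 0, 0, 0, 1, -0.006, 0, 0, 0, 0.2, -0.006, 0, 0, 0, 0, -0.006, 0, 0, 0, 0, -0.006, 0, 0, 0, 0, -0.006, 0, -0.1, 0, 0, -0.006, 0, -0.3, 0, 0, -0.006, 0, -0.55, 0, 0, -0.006, 0, -0.8, 0, 0, -0.006, 0, -0.8, 0, 0]
}}

```text
t: 15.7
tool_pos: [0.4995, -0.0286, 0.2237]
tcp_rot: [1.861, 2.52, 0.011]
wrist_force: [1.4, -0.1, -0.3]
finger_gap: 0.5
finger_force: 0.0
```

>>> {"fn": "step_arm", "kwargs": {
  "moves": [-0.3, 0, 0, 0, 0, -0.6, 0, 0, 0, 0, -0.9, 0, 0, 0, 0, -0.9, 0, 0, 0, 0, -0.9, 0, 0, 0, 0, -0.9, 0, 0, 0, 0]
}}

```text
t: 16.2
tool_pos: [0.5352, -0.1574, 0.2174]
tcp_rot: [-1.866, -2.525, -0.0]
wrist_force: [-0.1, 0.4, -0.6]
finger_gap: 0.5
finger_force: 0.0
```

```bash
python3 - <<'E'
from h import *
import cv2
push()
im,d=vision.get_image("side")
c=cv2.convertScaleAbs(im[130:270,190:330,::-1],alpha=1.3);cv2.imwrite("pics/s3.png",cv2.resize(c,(600,600),interpolation=cv2.INTER_CUBIC))
E
```

```text
board y -0.1244  Fy 0.4 Fx 0.1 gap 0.500 ff 0.0 F [-0.1  0.4 -0.6] [ 0.5352 -0.1574  0.2174] t 16.2
```

View pics/s3.png

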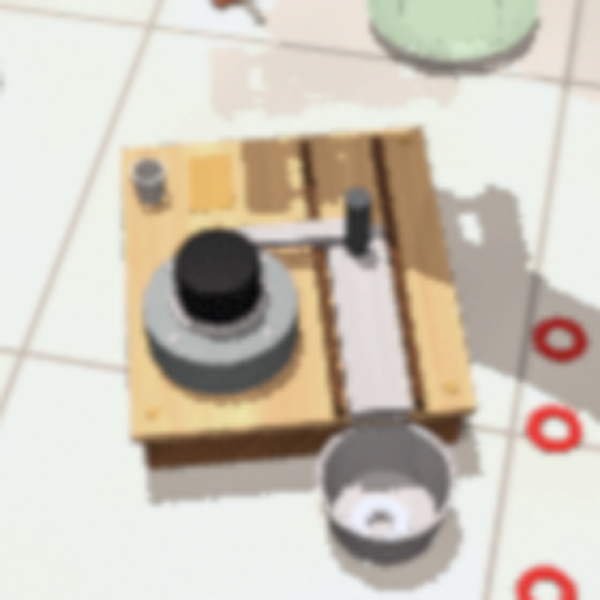

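The slide is fully home with its front at the deck edge (378,412). The cup holds a washer at (380,515), and none remain on the deck. One top crop to confirm all three are in.

```bash
python3 - <<'E'
from h import *
import cv2
im,d=vision.get_image("top")
c=cv2.convertScaleAbs(im[205:255,205:265,::-1],alpha=1.3);cv2.imwrite("pics/t3.png",cv2.resize(c,(600,500),interpolation=cv2.INTER_CUBIC))
cup=ray("top",225.5,229,.047);print(cup)
m=vision.camera_model("top");M=R.from_rotvec(m["rotation"]).as_matrix()
for v in range(220,240,2):print([int(1000*(m["origin"]+M@(np.array([(u-m["cx"])/m["fx"],(v-m["cy"])/m["fy"],1])*d[v,u]))[2]) for u in range(212,242,2)])
E
```

```text
[0.44585612 0.12031493 0.047     ]
[3, -4, 45, 34, 19, 12, 1, 1, 1, 11, 16, 74, 73, 75, 72]
[-1, 45, 36, 20, 5, 0, 4, 6, 7, 2, 4, 13, 72, 74, 78]
[0, 43, 23, 6, 14, 14, 18, 3, 0, 5, 9, 1, 78, 73, 78]
[48, 36, 15, 7, 15, 17, 18, 12, 3, 1, 1, 4, 72, 72, 73]
[44, 30, 9, 15, 13, -2, 7, 15, 17, 6, 4, 0, 73, 77, 75]
[46, 24, 10, 14, 9, 0, -1, 17, 13, 1, 1, 2, 5, 75, 56]
[0, 35, 13, 18, 17, 14, 13, 16, 13, 5, 3, 7, 3, 50, 73]
[1, 1324, 21, 7, 20, 16, 23, 19, 5, 1, 1, 0, 21, -2, 56]
[-3, 45, 33, 7, 5, 4, -1, 1, 6, 6, 5, 5, 46, 0, 1]
[-3, -2, 46, 30, 13, 4, 5, 2, 1, 2, 5, 48, 3, -1, -1]
```

View pics/t3.png

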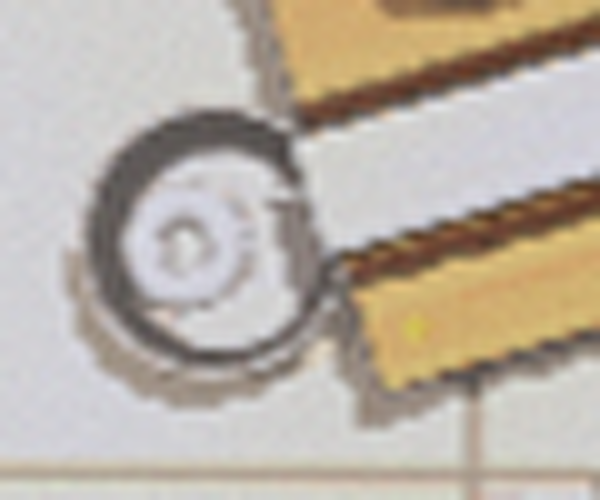

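The crop shows the washers stacked flat in the cup at (185,243). Their top is about 15 mm above the shelf, against a cup floor of about 3 mm, which matches three 4 mm washers. The arm is clear.

```bash
python3 -c "
from rig import ticket
print(ticket.close_job())"
```

```text
the job is handed in; nothing more can be done
None
```

I turned the knob three clicks, pushed the slide fully home with all three washers in the cup, let go with the arm clear, and handed the job in; the close call returned no verdict.

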